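# Close up the garnish caddy: find the rocking lid and seat it

### The arm

A 6-joint arm with a two-finger parallel gripper is mounted at the origin on the work surface. World frame = base frame: x ahead of the robot, y to its left, z up, the work surface at z = 0. Lengths are in m, angles in rad, forces in N, time in s.
With the tool pointing down it reaches from about 0.275 to 0.975 m from the base axis. Payload 8.4 kg.
Tool frame: the origin (TCP) lies on the centre line of the jaws, within the pads' length; the fingertips stand 19 mm ahead of it and the grasp point (between the pads) is the TCP (env.tcp_to_tips is the distance from the TCP to the fingertips, in m); z points along the fingers, y is the line along which they close (so a half turn about z gives the same grasp; the last joint's range is limited). The gripper opens to 92 mm and grips with 3 to 60 N. Pads are 20 mm wide; open, the fingers measure 128 mm over their backs; the gripper's body (75 mm by 189 mm) begins 69 mm behind the grasp point.
Start: joints at [1.153, 0.353, 1.633, -0, 1.155, -0.002], TCP at [0.252, 0.572, 0.234] pointing down, gripper open.
Joint ranges: [-2.63, 2.63], [-0.92, 2.1], [0.06, 2.66], [-1.3, 4.44], [0, 2.69], [-3.02, 3.02]. Speed limits (rad/s): [2.22, 2.22, 2.79, 3.14, 3.14, 3.14].

### API

Orientations are given as a rotation vector (axis times angle).
In Python, from plant import env gives the robot as it stands. The module is installed in compiled form; this text tells all that it offers.
- The arm moves only by the tool play_rows, never from a script. Its argument "plan" is text: rows parted by semicolons, each of 7 numbers parted by spaces: the opening, from -1 (shut) to 1 (fully open), then the shift along the world's x, y, z in m, then the turn, a rotation vector about the world's x, y, z in rad. In form: grip tx ty tz wx wy wz; .... A call has 1 to 10 rows; each row is the pose to reach, as a shift and turn from the pose commanded when the call began; what a row does not reach only later rows make up. A row lasts 1/12 s, in which the tool goes at most 41.7 mm and 7.16 degrees, less where a joint would pass 70% of its speed; a pose out of reach is approached as far as the arm can. A call with a gripper value outside its range is refused whole. The fingers move at their own pace and stop on an object; "grip_force" is the grip in N (left out, the last holds). Time passes only in rows, so rows that repeat a pose let the fingers close. It gives the time, the measured TCP pose, the force, the opening and the grip force at its end, in the units of the state.
- env.state(): the state, without advancing time (a new reading comes with each control period).
- env.snapshot(name): name is "scene" or "side" or "wrist"; returns (picture, depth): 480x640x3 uint8, red, green, blue; 480x640 float32, m along the optical axis (not along the pixel's ray), 0 where there is no reading.
- env.camera_model(name): a dict with "intrinsics" (3x3 intrinsics, pixels), "extrinsics" (4x4, takes a point from camera to world coordinates); the wrist camera has in their place "tool_from_camera" (4x4, takes a point from camera to tool coordinates, whose origin is the TCP and whose axes are the flange's). Camera axes: x right, y down, z forward; pixel columns grow to the right and rows downward; lengths in m; the calibration is good to about 2 mm. A picture is of the moment at which its call begins: read the wrist's pose just before it. camera_model takes no time and is no camera call.
- env.hand_in(): hands the job in; it is judged then, once.
The state is a dict: "time": time; "qpos": joint angles; "joint_vel": joint speeds; "effort": joint torques, N m; "tool_pos": TCP position; "ee_rot": TCP orientation; "force": force on the tool from outside, world axes, zero at the start; "torque": the same for the moment, N m; "gripper_width": finger opening in m; "grasp_force": force on a finger pad.
Only numpy, scipy, OpenCV 4.12 (cv2) and the standard library are available. Lean on these libraries where they do the work, as an engineer would, in place of code of your own. Each camera call takes 0.05 s, during which the arm holds its last target. There are 200 camera calls.

### The job

One of the four pot lids on the garnish caddy is not home: it rocks when pressed near an edge. With the fingertips, press down lightly near the edge of the lids until you find the one that rocks, then push that lid straight down on its knob until it is fully seated and firm. Do not lift any lid, and leave the bottles, caps, cup and jigger as they stand.

Things in the scene. Friction and masses are not known exactly. Their poses are not given: they have to be found in the camera images.
- caddy: stainless garnish caddy fixed on the table, 448 mm (its y) by 150 mm (its x), walls 82 mm high; origin: centre of its underside, on the table. It holds a row of four grey plastic pots (130 by 90 mm) along its y, centred at y = -170, -72, +72 and +170 mm, x = 0, with a 49 mm open bay in the middle. The lidded pots' rims are some 101 to 112 mm above the table. Turned at most 0.3 rad
- lid_a: one of four identical white plastic lids, each on some pot (differs from start to start; any may be the loose one): plate 134 (x) by 94 (y) by 6 mm, 9 mm skirt, round knob 26 mm across, 18 mm tall on its middle. Origin: centre of the plate's underside; plate top 6 mm, knob's flat top 24 mm above it. z up, x away from the robot, y along the row
- lid_b: as lid_a. About any of the four: if loose, it lies on its gasket 4.5 mm above its seat, and 2 to 4 N on the plate 45 to 60 mm before or behind the middle (or 30 to 42 mm to the side) tips it till that edge meets the rim (0.07 to 0.11 rad); let go, it springs level. A light edge press does not seat it
- lid_c: as lid_a. The pots sit unevenly, so the lids stand up to 6 mm higher or lower than one another: height does not tell which is loose. All four lie level when untouched. A seated lid is firm wherever it is pressed
- lid_d: as lid_a. About any of the four: if loose, a straight push on the knob of 14 to 22 N (gasket friction some 11 N, more if fast) slides it 4.5 mm down on to the rim, where it stops hard and stays, firm and level
- bottle_1: brown glass beer bottle 61 mm across, 229 mm tall, standing behind the caddy (far side); origin: centre of its foot
- bottle_2: the other brown beer bottle, the same, also behind the caddy
- dice_cup: scuffed black plastic dice cup, 82 mm across the rim, 98 mm tall, standing beyond the caddy's left end; origin: centre of its foot
- jigger: steel hourglass measure 40 mm across, 78 mm tall, standing in the caddy's centre bay between the pots, its top lower than the lids; origin: centre of its foot
- cap_1: crimped steel bottle cap, 29 mm across, 6 mm high, lying on the table by the caddy; origin: centre of its underside
- cap_2: crimped steel bottle cap, 29 mm across, 6 mm high, lying on the table by the caddy; origin: centre of its underside
- cap_3: crimped steel bottle cap, 29 mm across, 6 mm high, lying on the table by the caddy; origin: centre of its underside
- cap_4: crimped steel bottle cap, 29 mm across, 6 mm high, lying on the table by the caddy; origin: centre of its underside

How it is judged:
On the way:
1. the loose lid has been found: pressed off its middle, it rocks (a lid tips by more than 0.03 rad) (angle between any of lid_a, lid_b, lid_c, lid_d's own z axis and vertical above 0.03 rad), for 0.1 s.
At the end, for the whole second after the job is handed in: the lid that rocked is seated: it has gone down by at least 3.5 of its 4.5 mm (at most 6.5; its origin is then below 108 mm) and is level within 0.015 rad; the other three lids are still seated (moved less than 1.5 mm, level within 0.015 rad) (((distance of lid_a from where it was at the start of the episode between 0.0035 and 0.0065 m and height (world z) of lid_a below 0.108 m and distance of each of lid_b, lid_c, lid_d from where it was at the start of the episode below 0.0015 m) or (distance of lid_b from where it was at the start of the episode between 0.0035 and 0.0065 m and height (world z) of lid_b below 0.108 m and distance of each of lid_a, lid_c, lid_d from where it was at the start of the episode below 0.0015 m) or (distance of lid_c from where it was at the start of the episode between 0.0035 and 0.0065 m and height (world z) of lid_c below 0.108 m and distance of each of lid_a, lid_b, lid_d from where it was at the start of the episode below 0.0015 m) or (distance of lid_d from where it was at the start of the episode between 0.0035 and 0.0065 m and height (world z) of lid_d below 0.108 m and distance of each of lid_a, lid_b, lid_c from where it was at the start of the episode below 0.0015 m)) and angle between each of lid_a, lid_b, lid_c, lid_d's own z axis and vertical below 0.015 rad); the robot touches nothing.
It fails at once if a lid is lifted (its origin rises above 115 mm, or it moves by more than 9 mm) (height (world z) of any of lid_a, lid_b, lid_c, lid_d above 0.115 m or distance of any of lid_a, lid_b, lid_c, lid_d from where it was at the start of the episode above 0.009 m).
It fails at once if a bottle, the dice cup, the jigger or a bottle cap is moved by more than 20 mm or tipped by more than 0.3 rad (distance of any of bottle_1, bottle_2, dice_cup, jigger, cap_1, cap_2, cap_3, cap_4 from where it was at the start of the episode above 0.02 m or angle between any of bottle_1, bottle_2, dice_cup, jigger, cap_1, cap_2, cap_3, cap_4's own z axis and vertical above 0.3 rad).
It also fails if it takes over 51 s, if anything falls off the work surface, if the arm or the gripper's body presses on something with over 40 N, if the wrist force passes 120 N, or if a joint passes its speed limit or range.

## Working session

There is one attempt and no reset: what is moved stays moved. The work goes in short steps, Python scripts to look and compute and a tool call to move; the robot and the scene stay as the last step left them, time stands still between calls to the robot, and variables do not carry over. Pictures are saved under pics/ and viewed, at most 10 in all, crops included, and the job is handed in when it is done.

Besides the shell and the picture viewer there is one more tool, called as name(argument=value, ...) on one line, values as JSON. play_rows: Moves the arm, as the interface text tells. Its arguments: {"type":"object","properties":{"plan":{"type":"string"},"grip_force":{"type":"number"}},"required":["plan"]}

```bash
mkdir -p pics
cat > h.py <<'E'
from plant import env
import numpy as np, cv2
def snap(n,f):
    s=env.state(); p,d=env.snapshot(n); cv2.imwrite('pics/'+f+'.png',p[:,:,::-1]); np.save('pics/'+f+'.npy',d); return s,p,d
def pts(n,d,s=None):
    m=env.camera_model(n);K=np.array(m['intrinsics']);v,u=np.indices(d.shape)
    P=np.stack([(u-K[0,2])/K[0,0]*d,(v-K[1,2])/K[1,1]*d,d],-1)
    if n=='wrist':
        T=np.array(m['tool_from_camera']);R=cv2.Rodrigues(np.array(s['ee_rot'],float))[0]
        return (P@T[:3,:3].T+T[:3,3])@R.T+np.array(s['tool_pos'])
    T=np.array(m['extrinsics']);return P@T[:3,:3].T+T[:3,3]
E
python3 - <<'E'
from h import *
s,p,d=snap('scene','a'); print(s)
P=pts('scene',d)
m=((p.min(-1)>150)&(d>0)&(P[...,2]>.1)&(P[...,2]<.145)).astype(np.uint8)
n,l,st,c=cv2.connectedComponentsWithStats(m)
for i in range(1,n):
    if st[i,4]>300:
        q=P[l==i]; print(c[i],st[i],q.mean(0),np.percentile(q[:,2],[5,50,98]))
E
```

```text
{'time': 0.0, 'qpos': array([ 1.15258829e+00,  3.53660900e-01,  1.63415325e+00, -2.77264258e-05,
        1.15523079e+00, -2.39546274e-03]), 'joint_vel': array([-0.00010444, -0.00185886, -0.00085105,  0.00159727, -0.00085562,
        0.00110357]), 'effort': array([-1.75725192e-03, -5.93857813e+01, -3.34188795e+01,  6.95679733e-02,
        2.36073876e-02, -1.56745014e-04]), 'tool_pos': array([0.25226239, 0.5712875 , 0.23284756]), 'ee_rot': array([-6.48386709e-01, -3.07366964e+00,  2.23909387e-03]), 'force': array([-0.01626181,  1.05674669,  0.52310854]), 'torque': array([-0.02446411,  0.00137873, -0.00879861]), 'grasp_force': 0.0, 'gripper_width': 0.09211186334091179}
```

View pics/a.png

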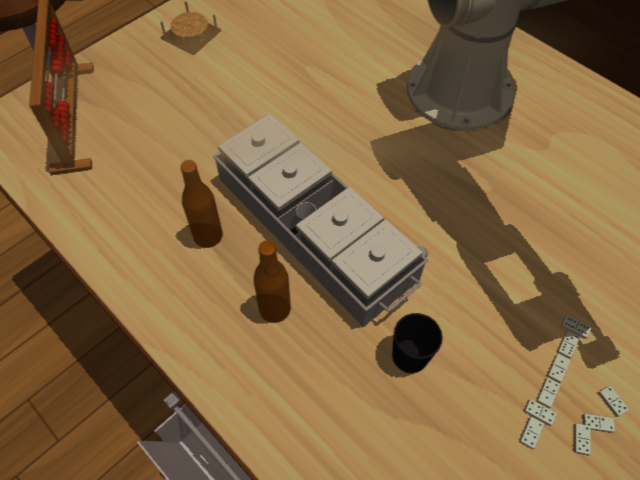

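The four knobs are at about (258,140), (290,171), (340,218) and (377,253). The bottles are behind the caddy and the cup is off its left end.

Run:
```python
from h import *
d=np.load('pics/a.npy');p=cv2.imread('pics/a.png');P=pts('scene',d)
K=[]
for u,v in [(258,140),(290,171),(340,218),(377,253)]:
    q=P[v-45:v+45,u-50:u+50].reshape(-1,3); q=q[np.linalg.norm(q-P[v-1,u],axis=1)<.04]
    z=np.median(q[:,2]); k=q[(q[:,2]>z+.012)&(np.linalg.norm(q[:,:2]-P[v-1,u,:2],axis=1)<.03)]
    t=k[k[:,2]>z+.0155]; c=(t[:,:2].min(0)+t[:,:2].max(0))/2
    print(P[v-1,u].round(4),'plate z',z.round(4),'knob',c.round(4),t[:,2].max().round(4),len(t),p[v,u+15]);K.append(c)
K=np.array(K);e=K[3]-K[0];print('dir',np.arctan2(-e[0],e[1]),np.linalg.norm(e),np.diff(K,axis=0))
for u,v in [(190,168),(267,248),(418,325)]: print(P[v,u])
```

```text
[ 0.5095 -0.1264  0.1355] plate z 0.1192 knob [ 0.506  -0.1318] 0.14 60 [130 154 169]
[ 0.5144 -0.0302  0.13  ] plate z 0.115 knob [ 0.5128 -0.0344] 0.1359 71 [138 159 172]
[0.5229 0.1105 0.1291] plate z 0.115 knob [0.5218 0.1086] 0.1352 84 [140 161 173]
[0.5312 0.2079 0.1328] plate z 0.1152 knob [0.5287 0.2066] 0.1366 100 [142 163 173]
dir -0.06688829357923182 0.339169169374349 [[0.00678042 0.09743896]
 [0.00898669 0.14298755]
 [0.00690242 0.09798422]]
[ 0.68331481 -0.09444381  0.22949047]
[0.69598905 0.11457417 0.22965327]
[0.55604574 0.33491847 0.06618599]
```

play_rows(plan="-1 0.225 -0.362 0 0 0 0.349;-1 0.225 -0.362 0 0 0 0.349;-1 0.225 -0.362 0 0 0 0.349;-1 0.225 -0.362 0 0 0 0.349;-1 0.225 -0.362 0 0 0 0.349;-1 0.225 -0.362 0 0 0 0.349;-1 0.225 -0.362 0 0 0 0.349;-1 0.225 -0.362 0 0 0 0.349;-1 0.225 -0.362 0 0 0 0.349;-1 0.225 -0.362 0 0 0 0.349")

```text
time: 0.88
tool_pos: [0.4725, 0.2165, 0.2334]
ee_rot: [-0.105, -3.14, 0.0]
force: [0.2, 1.2, -0.7]
gripper_width: 0.0271
grasp_force: 0.0
```

play_rows(plan="-1 0 0 -0.03 0 0 0;-1 0 0 -0.06 0 0 0;-1 0 0 -0.08 0 0 0;-1 0 0 -0.085 0 0 0;-1 0 0 -0.085 0 0 0;-1 0 0 -0.085 0 0 0")

```text
time: 1.38
tool_pos: [0.4722, 0.2187, 0.1491]
ee_rot: [0.104, 3.14, -0.0]
force: [0.7, 0.1, 0.8]
gripper_width: 0.0004
grasp_force: 0.0
```

play_rows(plan="-1 0.004 -0.008 -0.006 0 0 0;-1 0.004 -0.008 -0.011 0 0 0;-1 0.004 -0.008 -0.013 0 0 0;-1 0.004 -0.008 -0.013 0 0 0;-1 0.004 -0.008 -0.013 0 0 0")

```text
time: 1.8
tool_pos: [0.4761, 0.2105, 0.1357]
ee_rot: [0.105, 3.14, 0.0]
force: [-0.4, -0.6, 0.1]
gripper_width: 0.0005
grasp_force: 0.0
```

play_rows(plan="-1 0 0 -0.0005 0 0 0;-1 0 0 -0.001 0 0 0;-1 0 0 -0.001 0 0 0;-1 0 0 -0.001 0 0 0")

```text
time: 2.13
tool_pos: [0.4761, 0.2105, 0.1347]
ee_rot: [0.105, 3.14, 0.0]
force: [-0.2, -0.4, -0.5]
gripper_width: 0.0005
grasp_force: 0.0
```

play_rows(plan="-1 0 0 -0.0005 0 0 0;-1 0 0 -0.001 0 0 0;-1 0 0 -0.001 0 0 0;-1 0 0 -0.001 0 0 0")

```text
time: 2.47
tool_pos: [0.476, 0.2105, 0.1335]
ee_rot: [-0.105, -3.14, 0.0]
force: [-0.1, 0.9, -0.4]
gripper_width: 0.0004
grasp_force: 0.0
```

play_rows(plan="-1 0 0 -0.0005 0 0 0;-1 0 0 -0.001 0 0 0;-1 0 0 -0.001 0 0 0;-1 0 0 -0.001 0 0 0")

```text
time: 2.8
tool_pos: [0.476, 0.2104, 0.1325]
ee_rot: [-0.105, -3.14, 0.0]
force: [0.9, -0.9, 0.5]
gripper_width: 0.0006
grasp_force: 0.0
```

play_rows(plan="-1 0 0 -0.0005 0 0 0;-1 0 0 -0.001 0 0 0;-1 0 0 -0.001 0 0 0;-1 0 0 -0.001 0 0 0")

```text
time: 3.13
tool_pos: [0.476, 0.2105, 0.1316]
ee_rot: [-0.105, -3.14, 0.0]
force: [-0.7, 0.2, -0.1]
gripper_width: 0.0005
grasp_force: 0.1
```

play_rows(plan="-1 0 0 -0.0005 0 0 0;-1 0 0 -0.001 0 0 0;-1 0 0 -0.001 0 0 0;-1 0 0 -0.001 0 0 0")

```text
time: 3.47
tool_pos: [0.476, 0.2105, 0.1306]
ee_rot: [-0.105, -3.14, 0.0]
force: [-0.8, 0.7, -0.6]
gripper_width: 0.001
grasp_force: 0.2
```

Run:
```python
from h import *
print(env.tcp_to_tips)
f=[env.state()['force'] for _ in range(2)];print(f)
s,p,d=snap('side','b'); P=pts('side',d)
d2=np.load('pics/a.npy');Q=pts('scene',d2)
for nm,X in (('scene',Q),('side',P)):
  for c in [(.506,-.132),(.513,-.034),(.522,.1086),(.529,.2066)]:
    for off in (-.05,.05):
      q=X[(abs(X[...,0]-c[0]-off)<.008)&(abs(X[...,1]-c[1])<.02)&(X[...,2]>.09)&(X[...,2]<.13)]
      print(nm,c,off,len(q),np.median(q[:,2]).round(4) if len(q) else 0)
```

```text
0.019
[array([-0.78180635,  0.67148161, -0.58490669]), array([-0.78180635,  0.67148161, -0.58490669])]
scene (0.506, -0.132) -0.05 114 0.1182
scene (0.506, -0.132) 0.05 131 0.1182
scene (0.513, -0.034) -0.05 130 0.1144
scene (0.513, -0.034) 0.05 150 0.1141
scene (0.522, 0.1086) -0.05 150 0.1143
scene (0.522, 0.1086) 0.05 178 0.114
scene (0.529, 0.2066) -0.05 161 0.1143
scene (0.529, 0.2066) 0.05 189 0.1141
side (0.506, -0.132) -0.05 339 0.1175
side (0.506, -0.132) 0.05 254 0.1172
side (0.513, -0.034) -0.05 269 0.1131
side (0.513, -0.034) 0.05 205 0.1129
side (0.522, 0.1086) -0.05 206 0.1133
side (0.522, 0.1086) 0.05 162 0.1128
side (0.529, 0.2066) -0.05 84 0.1126
side (0.529, 0.2066) 0.05 116 0.115
```

View pics/b.png

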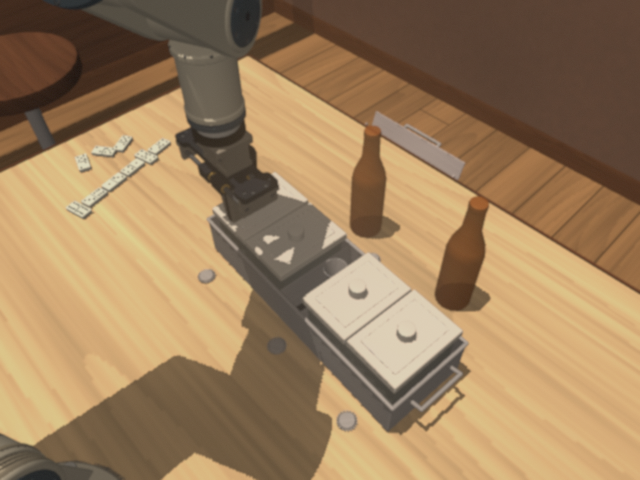

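The gripper is on the near edge of the left lid (about 250,190). Its far side now reads about 2 mm higher than before, so it may be tipping; I'll press a little further.

play_rows(plan="-1 0 0 -0.0005 0 0 0;-1 0 0 -0.001 0 0 0;-1 0 0 -0.001 0 0 0;-1 0 0 -0.001 0 0 0")

```text
time: 3.85
tool_pos: [0.476, 0.2105, 0.1296]
ee_rot: [-0.105, -3.14, 0.0]
force: [-0.6, 0.5, 1.9]
gripper_width: 0.0005
grasp_force: 0.4
```

play_rows(plan="-1 0 0 -0.0005 0 0 0;-1 0 0 -0.001 0 0 0;-1 0 0 -0.001 0 0 0;-1 0 0 -0.001 0 0 0")

```text
time: 4.18
tool_pos: [0.476, 0.2105, 0.1288]
ee_rot: [0.105, 3.14, 0.0]
force: [-1.6, 0.2, 4.2]
gripper_width: 0.0001
grasp_force: 2.2
```

```bash
cat > t.py <<'E'
from h import *
for n in ('side','scene'):
  s,p,d=snap(n,'t'); X=pts(n,d)
  for c in [(.506,-.132),(.513,-.034),(.522,.1086),(.529,.2066)]:
    m=(abs(X[...,0]-c[0]+.067*(X[...,1]-c[1])*-1)<.06)&(abs(X[...,1]-c[1])<.042)&(np.hypot(X[...,0]-c[0],X[...,1]-c[1])>.02)&(abs(X[...,2]-.1145)<.008)
    q=X[m]; 
    for _ in range(4):
      a=np.linalg.lstsq(np.c_[q[:,:2]-c,np.ones(len(q))],q[:,2],rcond=None)[0]
      r=abs(np.c_[q[:,:2]-c,np.ones(len(q))]@a-q[:,2]);q=q[r<max(.0008,2*np.median(r))]
    print(n,c,len(q),a.round(4))
E
python3 t.py
```

```text
side (0.506, -0.132) 2510 [-0.0002 -0.0032  0.1174]
side (0.513, -0.034) 1842 [-0.0023 -0.0043  0.113 ]
side (0.522, 0.1086) 1516 [-0.0007 -0.001   0.1131]
side (0.529, 0.2066) 774 [ 0.0742 -0.0038  0.1135]
scene (0.506, -0.132) 948 [-0.0014  0.0012  0.1181]
scene (0.513, -0.034) 1091 [-0.0019 -0.0049  0.114 ]
scene (0.522, 0.1086) 1275 [-0.0015  0.      0.1141]
scene (0.529, 0.2066) 1307 [ 0.0772 -0.0071  0.1143]
```

Lid tipped 0.075 rad: this is the loose one. Lift off and line up over the knob.

play_rows(plan="-1 0 0 0.004 0 0 0;-1 0 0 0.015 0 0 0;-1 0 0 0.04 0 0 0;-1 0.02 0 0.05 0 0 0;-1 0.053 -0.004 0.05 0 0 0;-1 0.053 -0.004 0.05 0 0 0;-1 0.053 -0.004 0.05 0 0 0;-1 0.053 -0.004 0.05 0 0 0")

```text
time: 4.95
tool_pos: [0.5283, 0.2062, 0.1785]
ee_rot: [-0.106, -3.139, 0.001]
force: [-0.3, 0.6, -0.5]
gripper_width: 0.0005
grasp_force: 0.0
```

```bash
python3 t.py
python3 - <<'E'
from h import *
for n in ('scene','side'):
  s,p,d=snap(n,'k_'+n);X=pts(n,d)
  q=X[(abs(X[...,2]-.114)<.003)&(abs(X[...,0]-.529)<.1)&(abs(X[...,1]-.2066)<.07)]
  if len(q): print(n,cv2.minAreaRect((q[:,:2]*1000).astype(np.float32)))
  k=X[(abs(X[...,2]-.1325)<.0015)&(np.hypot(X[...,0]-.529,X[...,1]-.2066)<.025)]
  if len(k): print('knob',len(k),k.min(0),k.max(0),(k.min(0)+k.max(0))/2)
E
```

```text
side (0.506, -0.132) 2318 [-0.0018 -0.002   0.1173]
side (0.513, -0.034) 1995 [ 0.0004 -0.004   0.113 ]
side (0.522, 0.1086) 1645 [-0.0016  0.0003  0.1131]
side (0.529, 0.2066) 1368 [-0.0012 -0.0021  0.1133]
scene (0.506, -0.132) 998 [-0.0014 -0.0054  0.1181]
scene (0.513, -0.034) 1153 [ 0.0015 -0.0039  0.1139]
scene (0.522, 0.1086) 1139 [1.000e-04 6.000e-04 1.141e-01]
scene (0.529, 0.2066) 1113 [-0.0051 -0.0071  0.1144]
scene ((528.9715576171875, 194.27378845214844), (118.78898620605469, 133.40003967285156), 86.958984375)
knob 66 [0.5175551  0.1957619  0.13101666] [0.54097631 0.21790875 0.13394656] [0.5292657  0.20683533 0.13248161]
side ((523.8382568359375, 192.76284790039062), (120.13973236083984, 134.1158905029297), 86.37662506103516)
knob 46 [0.51383594 0.19166584 0.13104939] [0.53547843 0.21556889 0.1336042 ] [0.52465719 0.20361737 0.1323268 ]
```

play_rows(plan="-1 -0.001 -0.001 -0.015 0 0 0;-1 -0.001 -0.001 -0.023 0 0 0;-1 -0.001 -0.001 -0.026 0 0 0;-1 -0.001 -0.001 -0.026 0 0 0;-1 -0.001 -0.001 -0.026 0 0 0")

```text
time: 5.57
tool_pos: [0.5279, 0.2055, 0.1526]
ee_rot: [-0.105, -3.139, 0.0]
force: [-0.3, -0.3, 0.1]
gripper_width: 0.0001
grasp_force: 0.0
```

play_rows(plan="-1 0 0 -0.0003 0 0 0;-1 0 0 -0.0006 0 0 0;-1 0 0 -0.0009 0 0 0;-1 0 0 -0.0012 0 0 0;-1 0 0 -0.0015 0 0 0;-1 0 0 -0.0015 0 0 0")

```text
time: 6.07
tool_pos: [0.528, 0.2055, 0.1511]
ee_rot: [0.105, 3.14, 0.0]
force: [-1.1, -1.0, 0.2]
gripper_width: 0.0003
grasp_force: 0.0
```

play_rows(plan="-1 0 0 -0.0002 0 0 0;-1 0 0 -0.0004 0 0 0;-1 0 0 -0.0006 0 0 0;-1 0 0 -0.0008 0 0 0;-1 0 0 -0.001 0 0 0;-1 0 0 -0.001 0 0 0")

```text
time: 6.57
tool_pos: [0.5281, 0.2055, 0.1501]
ee_rot: [0.105, 3.14, 0.0]
force: [-0.8, -0.2, 0.6]
gripper_width: 0.0004
grasp_force: 0.3
```

play_rows(plan="-1 0 0 -0.0002 0 0 0;-1 0 0 -0.0004 0 0 0;-1 0 0 -0.0006 0 0 0;-1 0 0 -0.0008 0 0 0;-1 0 0 -0.001 0 0 0;-1 0 0 -0.001 0 0 0")

```text
time: 7.07
tool_pos: [0.5284, 0.2056, 0.15]
ee_rot: [0.105, 3.139, 0.001]
force: [-2.0, -1.0, 8.9]
gripper_width: 0.0004
grasp_force: 4.4
```

play_rows(plan="-1 0 0 -0.0002 0 0 0;-1 0 0 -0.0004 0 0 0;-1 0 0 -0.0006 0 0 0;-1 0 0 -0.0008 0 0 0;-1 0 0 -0.001 0 0 0;-1 0 0 -0.001 0 0 0")

```text
time: 7.57
tool_pos: [0.5285, 0.2056, 0.1491]
ee_rot: [0.105, 3.139, 0.001]
force: [-1.8, -0.9, 9.2]
gripper_width: 0.0002
grasp_force: 5.0
```

play_rows(plan="-1 0 0 -0.0002 0 0 0;-1 0 0 -0.0004 0 0 0;-1 0 0 -0.0006 0 0 0;-1 0 0 -0.0008 0 0 0;-1 0 0 -0.001 0 0 0;-1 0 0 -0.001 0 0 0")

```text
time: 8.07
tool_pos: [0.5284, 0.2056, 0.1481]
ee_rot: [0.105, 3.139, 0.001]
force: [-2.4, -1.8, 9.6]
gripper_width: 0.0001
grasp_force: 5.0
```

play_rows(plan="-1 0 0 -0.0002 0 0 0;-1 0 0 -0.0004 0 0 0;-1 0 0 -0.0006 0 0 0;-1 0 0 -0.0008 0 0 0;-1 0 0 -0.001 0 0 0;-1 0 0 -0.001 0 0 0")

```text
time: 8.57
tool_pos: [0.5285, 0.2056, 0.1471]
ee_rot: [0.105, 3.139, 0.001]
force: [-1.6, -1.0, 9.7]
gripper_width: 0.0008
grasp_force: 5.0
```

play_rows(plan="-1 0 0 -0.0002 0 0 0;-1 0 0 -0.0004 0 0 0;-1 0 0 -0.0006 0 0 0;-1 0 0 -0.0008 0 0 0;-1 0 0 -0.001 0 0 0;-1 0 0 -0.001 0 0 0")

```text
time: 9.07
tool_pos: [0.5283, 0.2055, 0.1461]
ee_rot: [0.105, 3.139, 0.0]
force: [-3.0, -1.2, 11.8]
gripper_width: 0.0004
grasp_force: 5.2
```

play_rows(plan="-1 0 0 -0.0002 0 0 0;-1 0 0 -0.0004 0 0 0;-1 0 0 -0.0006 0 0 0;-1 0 0 -0.0008 0 0 0;-1 0 0 -0.001 0 0 0;-1 0 0 -0.001 0 0 0")

```text
time: 9.57
tool_pos: [0.5282, 0.2055, 0.1453]
ee_rot: [0.105, 3.139, 0.0]
force: [-3.7, -1.2, 13.9]
gripper_width: 0.0005
grasp_force: 7.0
```

play_rows(plan="-1 0 0 -0.0002 0 0 0;-1 0 0 -0.0004 0 0 0;-1 0 0 -0.0006 0 0 0;-1 0 0 -0.0008 0 0 0;-1 0 0 -0.001 0 0 0;-1 0 0 -0.001 0 0 0")

```text
time: 10.07
tool_pos: [0.5282, 0.2055, 0.1451]
ee_rot: [0.105, 3.139, 0.0]
force: [-6.0, -3.1, 21.6]
gripper_width: 0.0002
grasp_force: 11.0
```

```bash
python3 t.py
```

```text
side (0.506, -0.132) 2367 [-0.0003 -0.0021  0.1174]
side (0.513, -0.034) 2073 [-0.0018 -0.0037  0.1129]
side (0.522, 0.1086) 1577 [-0.0008 -0.0018  0.1131]
side (0.529, 0.2066) 1087 [-3.000e-03  1.000e-04  1.084e-01]
scene (0.506, -0.132) 988 [ 0.0009 -0.0057  0.1181]
scene (0.513, -0.034) 1205 [-0.0033 -0.0083  0.1139]
scene (0.522, 0.1086) 884 [-0.0067 -0.0045  0.1144]
scene (0.529, 0.2066) 889 [-0.0031 -0.0066  0.1095]
```

Down by about 4.8 mm, with a hard stop. Lift off and check.

play_rows(plan="-1 0 0 0.001 0 0 0;-1 0 0 0.003 0 0 0;-1 0 0 0.01 0 0 0;-1 0 0 0.03 0 0 0;-1 0 0 0.06 0 0 0;-1 0 0 0.09 0 0 0;-1 0 0 0.09 0 0 0;-1 0 0 0.09 0 0 0;-1 0 0 0.09 0 0 0")

```text
time: 10.92
tool_pos: [0.5278, 0.2054, 0.2328]
ee_rot: [-0.105, -3.14, 0.0]
force: [0.7, 0.0, -0.1]
gripper_width: 0.0009
grasp_force: 0.0
```

```bash
python3 t.py
```

```text
side (0.506, -0.132) 2367 [-0.0023 -0.0021  0.1174]
side (0.513, -0.034) 2048 [-0.0018 -0.0036  0.1129]
side (0.522, 0.1086) 1625 [-0.001  -0.0011  0.113 ]
side (0.529, 0.2066) 1222 [-0.0037 -0.0024  0.1086]
scene (0.506, -0.132) 914 [ 0.0004 -0.0083  0.1182]
scene (0.513, -0.034) 1113 [-0.0017 -0.0042  0.114 ]
scene (0.522, 0.1086) 1328 [-0.0049  0.0023  0.1141]
scene (0.529, 0.2066) 1262 [-0.0025 -0.0073  0.1096]
```

```bash
python3 -c "
from plant import env
print(env.hand_in())"
```

```text
the job is handed in; nothing more can be done
None
```

The loose lid was the leftmost one, at y ≈ +0.21 m: it tipped 0.075 rad under a light edge press. I pushed it down about 4.7 mm on its knob to a hard stop; it measured level afterwards, the other three lids measured unmoved, and the job is handed in (no verdict came back).

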